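# Roll a tub round until its label faces the scanner, then scan it

### The arm

A 6-joint arm with a two-finger parallel gripper is mounted at the origin on the work surface. World frame = base frame: x ahead of the robot, y to its left, z up, the work surface at z = 0. Lengths are in m, angles in rad, forces in N, time in s.
With the tool pointing down it reaches from about 0.375 to 0.975 m from the base axis. Payload 3.8 kg.
Tool frame: the origin (TCP) lies midway between the tips of the shut fingers; the grasp point (between the pads) lies 19 mm behind it; z points along the fingers, y is the direction in which the jaws open and shut (so a half turn about z gives the same grasp; the last joint's range is limited). The gripper opens to 85 mm and grips with 20 to 120 N. Pads are 22 mm wide; open, the fingers measure 114 mm over their backs; the gripper's body (76 mm by 85 mm) begins 54 mm behind the grasp point. The pads swing forward as they close: fully open they stand 13 mm farther back than shut.
Start: joints at [1.311, 0.264, 1.604, -0, 1.274, -0.037], TCP at [0.149, 0.658, 0.231] pointing down, gripper open.
Joint ranges: [-2.63, 2.63], [-0.94, 2.18], [0.31, 2.57], [-1.31, 4.45], [0, 2.66], [-2.55, 2.55]. Speed limits (rad/s): [2.57, 2.57, 3.14, 3.14, 3.14, 3.14].

### API

Orientations are given as a rotation vector (axis times angle).
In Python, from cell import sense, read_camera, sign_off gives the robot as it stands.
- The arm moves only by the shell command python3 -m handwheel 'ROWS'. ROWS is JSON, a list of rows, each a list of 7 numbers: the turn, a rotation vector about the world's x, y, z in degrees, then the shift along the world's x, y, z in mm, then the gripper's target within -1 to 1 (fully open at 1, half-way at 0, shut at -1). A call has 1 to 8 rows; each row shifts and turns the commanded pose from where the row before left it; what a row does not reach is not made up. A row lasts 1/10 s, in which the tool goes at most 50 mm and 8.59 degrees, less where a joint would pass 70% of its speed; a pose out of reach is approached as far as the arm can. A call with a gripper value outside its range is refused whole. The fingers move at their own pace and stop on an object; the grip force is fixed at half the most. Time passes only in rows, so rows that do not move let the fingers close. It gives the time, the measured TCP pose, the force and the opening at its end, in the units of the state.
- sense(): the state, without advancing time (a new reading comes with each control period).
- read_camera(name): name is "scene" or "top" or "wrist"; returns a dict with "image" (400x640x3 uint8, red, green, blue), "fov_y" (degrees; the focal length in pixels is half the picture's height over the tangent of half this angle, whatever the lens; pixels are square), "cx", "cy" (the principal point, pixels), "rvec" (rotation vector, rad) and "tvec" (3), from world to camera coordinates, as OpenCV has them. Camera axes: x right, y down, z forward; pixel columns grow to the right and rows downward; lengths in m; the calibration is good to about 2 mm. A picture is of the moment at which its call begins. There is no depth.
- sign_off(): hands the job in, once; it reports no verdict.
The state is a dict: "time": time; "qpos": joint angles; "dq": joint speeds; "effort": joint torques, N m; "ee_pos": TCP position; "tool_rot": TCP orientation; "contact_force": force on the tool from outside, world axes, zero at the start; "torque": the same for the moment, N m; "gripper_width": finger opening in m.
Only numpy, scipy, OpenCV 4.12 (cv2) and the standard library are available. Lean on these libraries where they do the work, as an engineer would, in place of code of your own. Each camera call takes 0.05 s, during which the arm holds its last target.

### The job

With a fingertip at its edge, roll the blue-lidded tub round on its stiff turntable until its label squarely faces the scanner: press firmly enough not to slip, yet gently, since more than 20 N dents the tub or its lid. Take the finger off so that the tub stands still, and only then press the green scan key fully down and let it come up again. Leave the tub standing upright in its turntable, and do not disturb the rolls and the carton.

Things in the scene. Friction and masses are not known exactly. Their poses are not given: they have to be found in the camera images.
- station: Fixed label-reading station: round grey plinth, 156 mm across and 20 mm high, with a turntable sunk in it and a scanner at one side. Origin: on the turntable's upright axis, on the table. Its x axis points level at the scanner; yellow stripes on plinth and scanner mark this direction.
- dish_floor (a point): Centre of the floor of the turntable, 18 mm above the table: a black dish 123 mm across, rim top 26 mm above the table. It turns about its upright axis either way without end, has no spring, stays where it is left, and its brake drags with a steady 0.16 N m.
- scanner_window (a point): Centre of the scanner's red-lined window, 156 mm from the turntable's axis and 36 mm above the table, in a black block 90 mm wide, 66 mm high and 43 mm deep. The label must face this window.
- tub: Round cardboard tub, 0.7 to 0.95 kg, standing loose in the dish (about 2 mm play), 106 mm across, 95 mm high to the top of its lid when that is pushed right home. The blue lid is flat, 112 mm across and 32 mm deep (too wide to grasp). Origin: on the tub's axis at its underside. z points up, x out through the middle of the label.
- tub_label (a point): Middle of the white label (46 mm wide, 46 mm high, red edges, black bars) on the tub's side, 53 mm from the tub's axis and 34 mm above its underside. A white seal tape with a red line, 12 mm wide, runs from the label up the lid's edge and 34 mm inwards on the lid's top, so it shows from above where the label is.
- scan_key (a joint): Green round push key, 36 mm across, in a black housing fixed to the table, left or right of the station: 0 when up, 0.006 m fully pressed; spring-loaded, about 5 N holds it fully down.
- scan_key_top (a point): Centre of the key's top face.
- label_roll: Bystander: white roll of labels with red squares, 96 mm across, 60 mm high, standing on its end. Origin: centre of the underside.
- spare_roll: Bystander: white roll of labels with black squares, 80 mm across, 50 mm high, standing on its end. Origin: centre of the underside.
- small_carton: Bystander: closed brown carton, 110 x 150 x 70 mm. Origin: centre of the underside.
- tub_top (a point): On the tub's axis, 95 mm above its underside: lid's top if pushed home. The tight lid stands 0 to 20 mm higher, by chance and unmeasured: feel for it. It flexes 1 mm per 12 N and dents above 20 N. Pressed with 8 to 11 N at 40 mm from the axis and carried round in an arc, it follows the finger, with some slip; a strong sideways push can tip the tub.
Not all that is in view belongs to the job. There is more than one size of the tub; the job needs the largest. Of the things that look like the part that bears scan_key, the smaller one is meant.

How it is judged:
On the way, in this order (a step that is already met when the one before it is completed fails the run):
1. a finger bears on the tub (contact force between the fingers and tub above 2 N), for 0.2 s.
2. the label faces the scanner within 10 degrees and the tub stands still, untouched (y of tub_label in the frame of station between -0.0095 and 0.0095 m and x of tub_label in the frame of station above 0.04 m and angular speed of tub below 0.05 rad/s and contact force between the fingers and tub below 0.1 N), for 0.2 s.
3. the scan key is pressed down (value of joint scan_key above 0.0045 m), for 0.05 s.
At the end, for the whole second after the job is handed in: The tub stands upright and at rest, seated in the turntable (its axis within 6 mm of the station's), its label facing the scanner within 10 degrees (label centre within 9.5 mm of the station's x axis line, on the scanner's side), and the scan key is up again after having been pressed (y of tub_label in the frame of station between -0.0095 and 0.0095 m and x of tub_label in the frame of station above 0.04 m and horizontal distance between tub and station below 0.006 m and height (world z) of tub below 0.022 m and angle between tub's own z axis and vertical below 0.05 rad and linear speed of tub below 0.02 m/s and value of joint scan_key below 0.002 m); the robot touches nothing.
It fails at once if the lid or tub is pushed with more than 20 N (contact force between any of the fingers, the arm and tub above 20 N).
It fails at once if the tub is tipped or lifted out (angle between tub's own z axis and vertical above 0.15 rad or horizontal distance between tub and station above 0.02 m).
It fails at once if the scan key is pressed while the label does not face the scanner (value of joint scan_key above 0.003 m and (y of tub_label in the frame of station above 0.0095 m or y of tub_label in the frame of station below -0.0095 m or x of tub_label in the frame of station below 0.04 m)).
It fails at once if a roll or the carton is moved more than 15 mm (distance of any of label_roll, spare_roll, small_carton from where it was at the start of the episode above 0.015 m).
It also fails if it takes over 72 s, if anything falls off the work surface, if the arm or the gripper's body presses on something with over 40 N, if the wrist force passes 120 N, or if a joint passes its speed limit or range.

## Working session

There is one attempt and no reset: what is moved stays moved. The work goes in short steps, Python scripts to look and compute and a shell command to move; the robot and the scene stay as the last step left them, time stands still between calls to the robot, and variables do not carry over. Pictures are saved under pics/ and viewed, and the job is handed in when it is done.

```bash
ls; mkdir -p pics; python3 - <<'E'
from cell import sense, read_camera
import cv2
s=sense(); print({k:(v if not hasattr(v,'round') else v) for k,v in s.items()})
for n in ["scene","top","wrist"]:
    c=read_camera(n); cv2.imwrite(f"pics/{n}0.png",c["image"][:,:,::-1]); print(n,c["fov_y"],c["cx"],c["cy"],c["rvec"],c["tvec"])
E
```

```text
pics
{'time': 0.0, 'qpos': array([ 1.31106054e+00,  2.64791840e-01,  1.60537665e+00,  8.64728302e-06,
        1.27367373e+00, -3.69058737e-02]), 'dq': array([ 0.00129718, -0.00021599,  0.00121047, -0.0002994 , -0.00044121,
       -0.00079967]), 'effort': array([ 2.00985465e-03, -5.15104330e+01, -3.67319047e+01,  1.71629495e-04,
        1.27736694e-02, -5.76924663e-06]), 'ee_pos': array([0.14898538, 0.65761055, 0.22993451]), 'tool_rot': array([-0.34926258, -3.12177319,  0.00349251]), 'contact_force': array([-0.25676002,  0.10562136, -0.01768995]), 'torque': array([-0.01831551, -0.04065363, -0.00843245]), 'gripper_width': 0.08558504483858724}
scene 44.67036945125452 324.19907173705764 182.13510033354765 [ 1.70872427  1.82077968 -0.76189999] [ 0.01478225 -0.31264199  1.70248708]
top 44.00396419896728 328.4382837072032 192.52754896523777 [ 2.17894558 -2.0213364   0.21652983] [-0.01329017  0.55161949  1.25748934]
wrist 67.25258452545813 319.43541247983205 201.14185167882758 [-2.27783976 -1.82000667 -0.24828261] [-0.67355005 -0.03543115  0.37879838]
```

View pics/scene0.png

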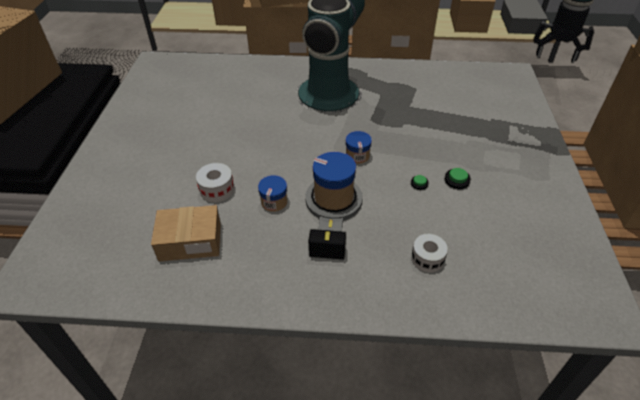

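View pics/top0.png

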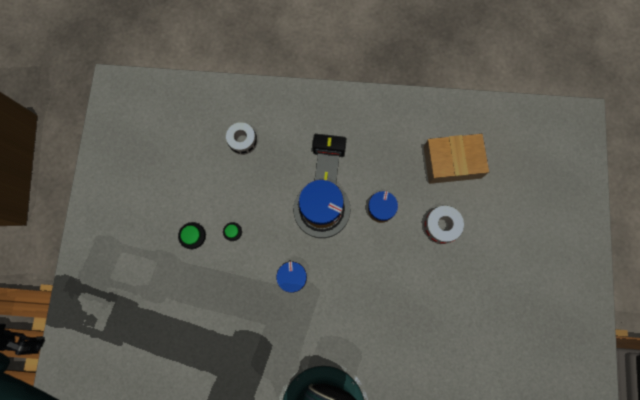

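View pics/wrist0.png

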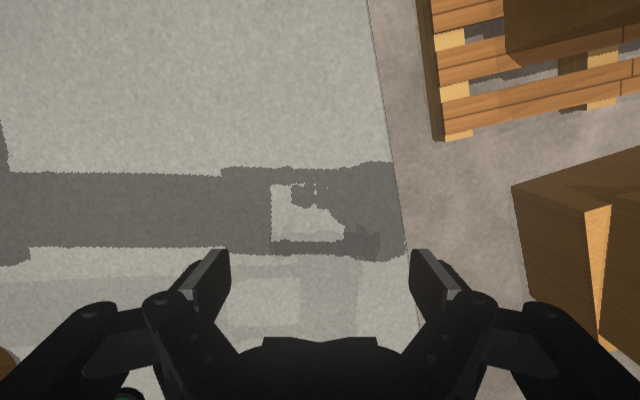

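Top view: the tub candidates are blue lids at (322,202), (383,206) and (292,277). The largest, standing in the plinth, is (322,202). The key candidates are (191,235), large, and (232,231), small, so I mean (232,231). I'll confirm both in an enlarged crop and measure them.

```bash
cat > h.py <<'E'
import numpy as np, cv2
from cell import sense, read_camera
def cam(n):
    c=read_camera(n); c["f"]=c["image"].shape[0]/2/np.tan(np.radians(c["fov_y"])/2)
    c["R"]=cv2.Rodrigues(np.array(c["rvec"],float))[0]; c["t"]=np.array(c["tvec"],float); c["C"]=-c["R"].T@c["t"]; return c
def ray(c,u,v):
    d=c["R"].T@np.array([(u-c["cx"])/c["f"],(v-c["cy"])/c["f"],1]); return d/np.linalg.norm(d)
def onz(c,u,v,z):
    d=ray(c,u,v); return c["C"]+d*(z-c["C"][2])/d[2]
def tri(c1,p1,c2,p2):
    A=[];b=[]
    for c,p in((c1,p1),(c2,p2)):
        P=np.eye(3)-np.outer(*(ray(c,*p),)*2); A.append(P); b.append(P@c["C"])
    return np.linalg.lstsq(np.vstack(A),np.hstack(b),rcond=None)[0]
def proj(c,X):
    x=c["R"]@np.array(X)+c["t"]; return np.array([c["cx"]+c["f"]*x[0]/x[2], c["cy"]+c["f"]*x[1]/x[2]])
def blobs(m,amin=15):
    n,l,s,ce=cv2.connectedComponentsWithStats(m.astype(np.uint8)); return [(ce[i].round(2),s[i].tolist(),l==i) for i in range(1,n) if s[i][4]>=amin]
def hsv(c): return cv2.cvtColor(c["image"],cv2.COLOR_RGB2HSV)
E
python3 - <<'E'
from h import *
np.set_printoptions(precision=4,suppress=True)
for n in("top","scene"):
    c=cam(n);H=hsv(c);h,s,v=[H[...,i].astype(int) for i in range(3)]
    for nm,m in(("blue",(h>105)&(h<130)&(s>150)&(v>60)),("green",(h>45)&(h<75)&(s>150)&(v>60)),("yellow",(h>24)&(h<34)&(s>150)&(v>100))):
        for b in blobs(m,6):
            if n=="top" or 1:
                print(n,nm,b[0],b[1], onz(c,*b[0],{"blue":.12,"green":.04,"yellow":.02}[nm]))
    im=c["image"]
    x0,y0=(160,110) if n=="top" else (240,120)
    cr=cv2.resize(im[y0:y0+180,x0:x0+240],None,fx=3.3,fy=3.3,interpolation=cv2.INTER_CUBIC)
    cv2.imwrite(f"pics/{n}_crop.png",cr[:,:,::-1]); print(cr.shape)
E
```

```text
top blue [319.86 201.  ] [299, 180, 44, 44, 1417] [0.5144 0.0469 0.12  ]
top blue [382.43 206.03] [369, 192, 28, 28, 599] [ 0.5133 -0.1115  0.12  ]
top blue [291.17 277.37] [277, 262, 29, 30, 641] [0.3192 0.1018 0.12  ]
top green [230.92 230.76] [225, 225, 13, 13, 138] [0.4323 0.2793 0.04  ]
top green [189.45 234.4 ] [181, 226, 18, 18, 270] [0.4144 0.3882 0.04  ]
top yellow [328.96 141.35] [328, 138, 3, 8, 23] [0.7068 0.0385 0.02  ]
top yellow [325.56 175.22] [324, 172, 4, 8, 18] [0.6082 0.0405 0.02  ]
(594, 792, 3)
scene blue [357.96 139.23] [346, 132, 25, 17, 297] [0.3926 0.1036 0.12  ]
scene blue [334.93 167.41] [314, 153, 41, 29, 930] [0.5096 0.0462 0.12  ]
scene blue [272.36 185.35] [259, 176, 27, 21, 399] [ 0.5844 -0.1057  0.12  ]
(594, 792, 3)
```

View pics/top_crop.png

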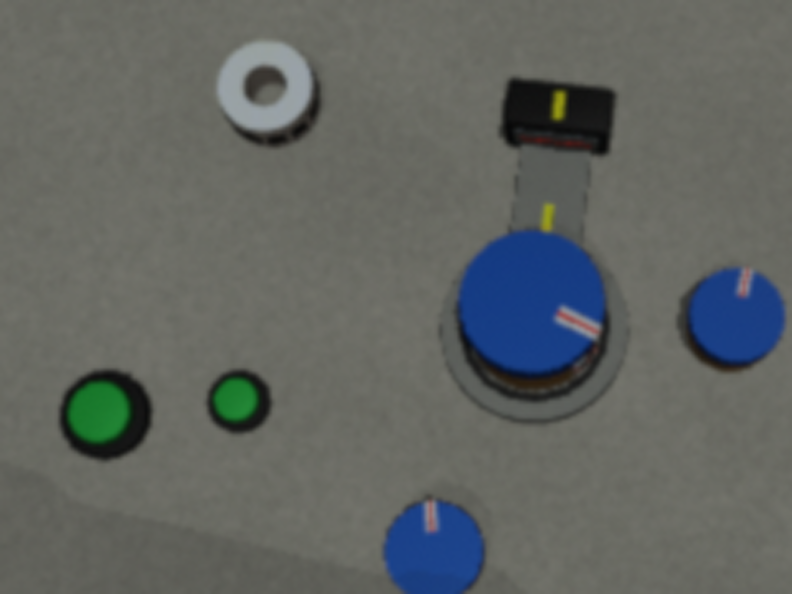

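View pics/scene_crop.png

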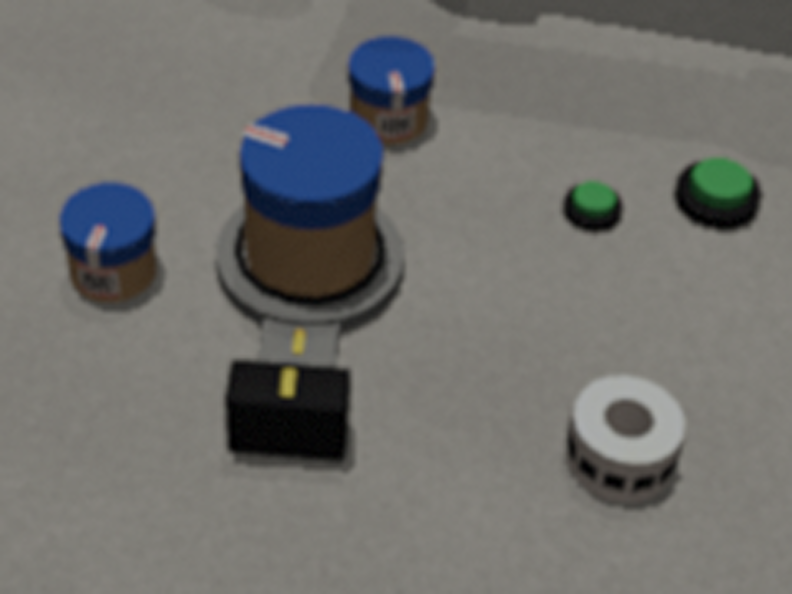

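```bash
python3 - <<'E'
from h import *
from scipy.optimize import least_squares
np.set_printoptions(precision=4,suppress=True)
T=cam("top");S=cam("scene"); print(T["C"],S["C"])
def bluehull(c):
    H=hsv(c);h,s,v=[H[...,i].astype(int) for i in range(3)]
    b=max(blobs((h>105)&(h<130)&(s>150)&(v>60)),key=lambda b:b[1][4]); cs,_=cv2.findContours(b[2].astype(np.uint8),0,1); return cv2.convexHull(np.vstack(cs))[:,0].astype(float)
hT,hS=bluehull(T),bluehull(S)
# plinth edge points
for c,n in((T,"top"),(S,"scene")):
    g=cv2.GaussianBlur(cv2.cvtColor(c["image"],cv2.COLOR_RGB2GRAY).astype(np.float32),(0,0),.8)
    c0=np.array([.51,.045])
    for it in range(3):
        P=[]
        for a in np.radians(np.arange(0,360,4)):
            rs=np.arange(.070,.088,.0005)
            pr=np.array([proj(c,[c0[0]+r*np.cos(a),c0[1]+r*np.sin(a),.02]) for r in rs]).astype(np.float32)
            val=cv2.remap(g,pr[:,0].reshape(1,-1),pr[:,1].reshape(1,-1),cv2.INTER_LINEAR)[0]
            d=np.abs(np.gradient(val)); i=d.argmax()
            if d[i]>.3 and 0<i<len(rs)-1: P.append(c0+rs[i]*np.array([np.cos(a),np.sin(a)]))
        P=np.array(P)
        r=least_squares(lambda q:np.hypot(*(P-q).T)-.078,c0,loss="soft_l1",f_scale=.001); c0=r.x
    res=np.hypot(*(P-c0).T)-.078
    print(n,"plinth",c0,len(P),"med abs res",np.median(abs(res)),np.median(res))
# stripes
H=hsv(T);h,s,v=[H[...,i].astype(int) for i in range(3)]
bl=[b for b in blobs((h>22)&(h<36)&(s>110)&(v>80),6) if 120<b[0][1]<185 and 310<b[0][0]<345]
for b in bl:
    z=.066 if b[0][1]<160 else .02; print("stripe",b[0],onz(T,*b[0],z))
H=hsv(S);h,s,v=[H[...,i].astype(int) for i in range(3)]
for b in blobs((h>20)&(h<38)&(s>90)&(v>80),4):
    if 310<b[0][0]<345 and 210<b[0][1]<250:
        z=.066 if b[0][1]>230 else .02; print("Sstripe",b[0],onz(S,*b[0],z))
# lid: circle centre XY & z: hull is convex; far-side arc in each view belongs to top rim
def arc(c,hull): # points on far side from camera
    xy=np.array([.512,.046]); 
    out=[]
    for p in hull:
        X=onz(c,*p,.125)[:2]-xy; d=c["C"][:2]-xy
        if np.dot(X,d)/np.linalg.norm(X)/np.linalg.norm(d)<-0.0: out.append(p)
    return np.array(out)
aT,aS=arc(T,hT),arc(S,hS)
def f(q):
    r=[]
    for c,a in((T,aT),(S,aS)):
        for p in a: r.append(np.hypot(*(onz(c,*p,q[2])[:2]-q[:2]))-.056)
    return r
r=least_squares(f,[.512,.046,.125],loss="soft_l1",f_scale=.001); print("lid",r.x,np.sqrt(np.mean(np.square(f(r.x)))))
# tape
for c,n in((T,"top"),(S,"scene")):
    m=np.zeros(g.shape,np.uint8); cv2.fillConvexPoly(m,(bluehull(c)).astype(np.int32),1)
    H=hsv(c); t=(m>0)&(H[...,1]<130)&(H[...,2]>90)
    for b in blobs(t,5):
        X=onz(c,*b[0],r.x[2]); d=X[:2]-r.x[:2]; print(n,"tape",b[0],b[1][4],d,np.hypot(*d),np.degrees(np.arctan2(d[1],d[0])))
# key
H=hsv(T);h,s,v=[H[...,i].astype(int) for i in range(3)]
kT=[b for b in blobs((h>45)&(h<80)&(s>120)&(v>50)) ]
H=hsv(S);h,s,v=[H[...,i].astype(int) for i in range(3)]
kS=[b for b in blobs((h>45)&(h<80)&(s>120)&(v>50)) ]
for b in kT: print("T",b[0],b[1])
for b in kS: print("S",b[0],b[1])
kt=min(kT,key=lambda b:abs(b[0][0]-231)); ks=min(kS,key=lambda b:abs(b[0][0]-419))
X=tri(T,kt[0],S,ks[0]); print("key tri",X, "width mm", kt[1][2]/T["f"]*(T["C"][2]-X[2])*1000, onz(T,*kt[0],.03))
E
```

```text
[0.2682 0.0021 1.3468] [1.4274 0.08   0.976 ]
top plinth [0.5105 0.0439] 86 med abs res 0.0011831263522923338 0.0007442347585820755
scene plinth [0.5253 0.0443] 72 med abs res 0.0023001063775116085 0.0010772180956758678
stripe [328.71 141.79] [0.6903 0.0378 0.066 ]
stripe [325.56 175.56] [0.6072 0.0405 0.02  ]
Sstripe [330.17 222.87] [0.6121 0.0402 0.02  ]
Sstripe [326.9  235.14] [0.6902 0.0365 0.066 ]
lid [0.5121 0.0443 0.1253] 0.0007712861743013683
top tape [334.44 207.25] 79 [-0.012  -0.0354] 0.03734637306435434 -108.78241921463307
scene tape [321.17 160.92] 64 [-0.0193 -0.0348] 0.03976424956412162 -119.03812043625251
T [189.54 234.47] [180, 225, 20, 20, 292]
T [230.92 230.68] [224, 224, 14, 14, 151]
S [458.11 174.67] [449, 169, 19, 13, 186]
S [419.54 179.97] [413, 176, 14, 9, 93]
key tri [0.4354 0.2832 0.0165] width mm 37.62601585597123 [0.4338 0.2815 0.03  ]
```

Crop confirms: the big tub in the plinth with scanner, lid at z≈0.125 (so about 12 mm raised), tape at about −109° and the station's x axis at about −2°. The tub must turn about +107°. The smaller key is at (0.435, 0.282). I'll approach now with the gripper shutting.

```bash
python3 -m handwheel '[[0,0,0,25,-37,0,-1],[0,0,0,25,-37,0,-1],[0,0,0,25,-37,0,-1],[0,0,0,25,-37,0,-1],[0,0,0,25,-37,0,-1],[0,0,0,25,-37,0,-1],[0,0,0,25,-37,0,-1],[0,0,0,25,-37,0,-1]]'
```

```text
time: 1.15
ee_pos: [0.3499, 0.3608, 0.2315]
tool_rot: [0.349, 3.122, 0.001]
contact_force: [-0.3, 0.4, 0.8]
gripper_width: 0.0006
```

```bash
python3 -m handwheel '[[0,0,0,24,-37,-5,-1],[0,0,0,24,-37,-5,-1],[0,0,0,24,-37,-5,-1],[0,0,0,24,-37,-5,-1],[0,0,0,24,-37,-5,-1],[0,0,0,24,-37,-5,-1],[0,0,0,24,-37,-5,-1],[0,0,0,26,-35,-5,-1]]'; python3 -m handwheel '[[0,0,0,0,0,-10,-1],[0,0,0,0,0,-10,-1],[0,0,0,0,0,-10,-1],[0,0,0,0,0,-5,-1],[0,0,0,0,0,-3,-1],[0,0,0,0,0,0,-1],[0,0,0,0,0,0,-1]]'
```

```text
time: 1.95
ee_pos: [0.5438, 0.0665, 0.1914]
tool_rot: [0.35, 3.121, 0.0]
contact_force: [0.4, 0.8, 0.2]
gripper_width: -0.0002
time: 2.65
ee_pos: [0.5432, 0.0689, 0.1537]
tool_rot: [0.347, 3.122, 0.0]
contact_force: [0.4, 0.2, 1.1]
gripper_width: -0.0001
```

```bash
python3 - <<'E'
from h import *
np.set_printoptions(precision=4,suppress=True)
s=sense();print(s["ee_pos"],s["contact_force"],cv2.Rodrigues(s["tool_rot"])[0])
for n in("scene","top"):
    c=cam(n)
    x0,y0=(240,90) if n=="scene" else (220,130)
    cr=cv2.resize(c["image"][y0:y0+150,x0:x0+200],None,fx=4,fy=4,interpolation=cv2.INTER_CUBIC); cv2.imwrite(f"pics/{n}1.png",cr[:,:,::-1])
    print(n, proj(c,s["ee_pos"])-[x0,y0])
E
```

```text
[0.5432 0.0689 0.1537] [0.3939 0.1576 1.0561] [[-0.9755  0.2199  0.0007]
 [ 0.2199  0.9755  0.    ]
 [-0.0007  0.0002 -1.    ]]
scene [103.6229  77.0746]
top [91.6178 56.2659]
```

View pics/scene1.png

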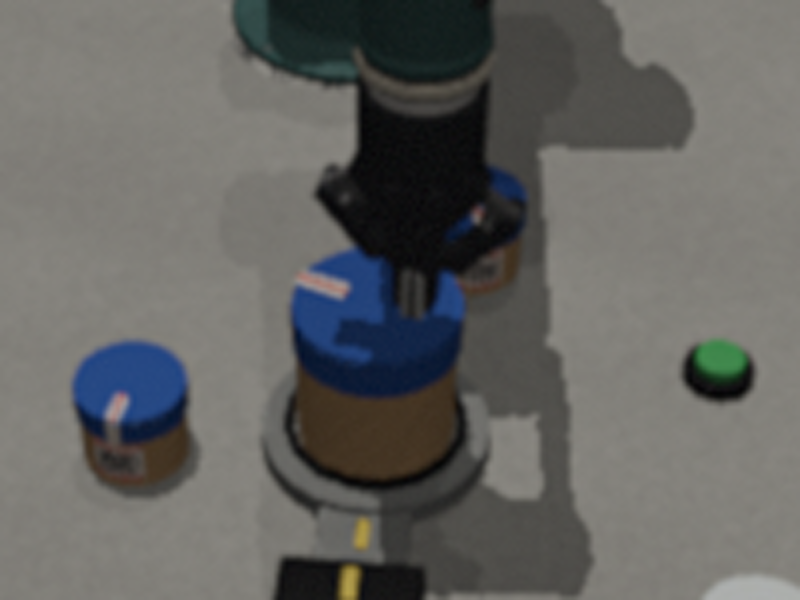

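View pics/top1.png

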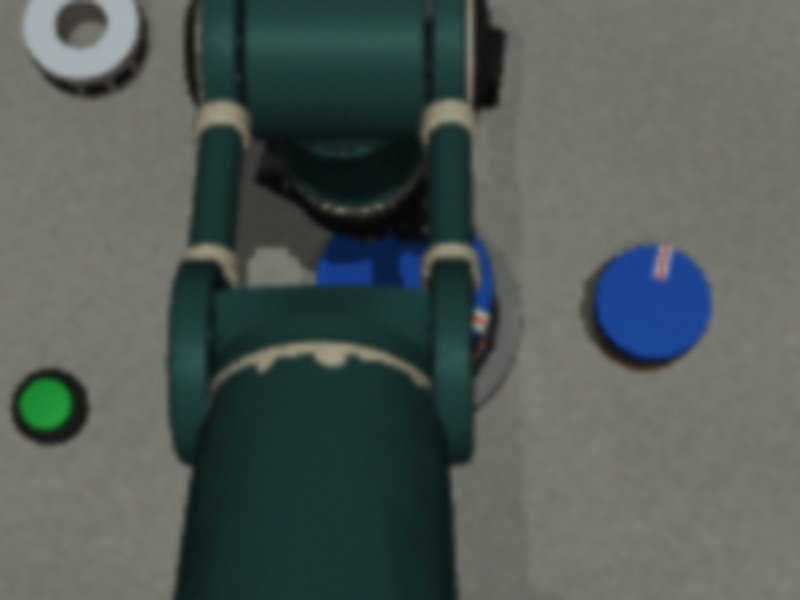

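Scene crop: the shut fingertips at (410,300) are above the lid's +y/front part and the tape at (322,283) stays visible from this camera during the sweep. Now I feel for the lid.

```bash
python3 -m handwheel '[[0,0,0,0,-2,-8,-1],[0,0,0,0,0,-7,-1],[0,0,0,0,0,-5,-1],[0,0,0,0,0,-2,-1],[0,0,0,0,0,0,-1],[0,0,0,0,0,0,-1]]';  python3 -m handwheel '[[0,0,0,0,0,-0.5,-1],[0,0,0,0,0,-0.5,-1],[0,0,0,0,0,0,-1]]'
```

```text
time: 3.35
ee_pos: [0.5428, 0.0662, 0.1313]
tool_rot: [-0.349, -3.121, 0.0]
contact_force: [-2.2, -0.9, 3.7]
gripper_width: -0.0001
time: 3.65
ee_pos: [0.5429, 0.0662, 0.1309]
tool_rot: [-0.349, -3.122, 0.0]
contact_force: [-3.9, -0.8, 6.3]
gripper_width: -0.0006
```

```bash
python3 -m handwheel '[[0,0,0,0,0,-0.5,-1],[0,0,0,0,0,0,-1],[0,0,0,0,0,0,-1]]'
```

```text
time: 3.95
ee_pos: [0.5431, 0.0662, 0.1308]
tool_rot: [-0.349, -3.122, 0.0]
contact_force: [-4.9, -0.0, 8.0]
gripper_width: 0.0002
```

```bash
python3 - <<'E'
import numpy as np
r=39.5;a=np.radians(np.arange(35,186,5));p=np.c_[r*np.cos(a),r*np.sin(a)]
for i,d in enumerate(np.diff(p,axis=0)): print(35+5*i,d.round(1), (p[i]+[511.5,44]).round(1))
E
python3 -m handwheel '[[0,0,0,-1,1.4,0,-1],[0,0,0,-1,1.4,0,-1],[0,0,0,-1,1.4,0,-1]]'
```

```text
35 [-2.1  2.7] [543.9  66.7]
40 [-2.3  2.5] [541.8  69.4]
45 [-2.5  2.3] [539.4  71.9]
50 [-2.7  2.1] [536.9  74.3]
55 [-2.9  1.9] [534.2  76.4]
60 [-3.1  1.6] [531.2  78.2]
65 [-3.2  1.3] [528.2  79.8]
70 [-3.3  1. ] [525.   81.1]
75 [-3.4  0.7] [521.7  82.2]
80 [-3.4  0.4] [518.4  82.9]
85 [-3.4  0.2] [514.9  83.3]
90 [-3.4 -0.2] [511.5  83.5]
95 [-3.4 -0.4] [508.1  83.3]
100 [-3.4 -0.7] [504.6  82.9]
105 [-3.3 -1. ] [501.3  82.2]
110 [-3.2 -1.3] [498.   81.1]
115 [-3.1 -1.6] [494.8  79.8]
120 [-2.9 -1.9] [491.8  78.2]
125 [-2.7 -2.1] [488.8  76.4]
130 [-2.5 -2.3] [486.1  74.3]
135 [-2.3 -2.5] [483.6  71.9]
140 [-2.1 -2.7] [481.2  69.4]
145 [-1.9 -2.9] [479.1  66.7]
150 [-1.6 -3.1] [477.3  63.8]
155 [-1.3 -3.2] [475.7  60.7]
160 [-1.  -3.3] [474.4  57.5]
165 [-0.7 -3.4] [473.3  54.2]
170 [-0.4 -3.4] [472.6  50.9]
175 [-0.2 -3.4] [472.2  47.4]
180 [ 0.2 -3.4] [472.  44.]
time: 4.25
ee_pos: [0.5421, 0.0699, 0.1311]
tool_rot: [0.349, 3.118, -0.001]
contact_force: [0.7, -3.2, 3.6]
gripper_width: 0.0003
```

```bash
python3 -m handwheel '[[0,0,0,0,0,-0.5,-1],[0,0,0,0,0,-0.3,-1],[0,0,0,0,0,0,-1]]'
```

```text
time: 4.55
ee_pos: [0.542, 0.0701, 0.1308]
tool_rot: [0.349, 3.118, -0.0]
contact_force: [-0.3, -2.5, 8.9]
gripper_width: -0.0004
```

```bash
python3 -m handwheel '[[0,0,0,-1.2,1.1,0,-1],[0,0,0,-1.3,1.1,0,-1],[0,0,0,-1.3,1.1,0,-1],[0,0,0,-1.3,1.0,0,-1]]'; python3 - <<'E'
from h import *
s=sense();print(s["contact_force"],s["torque"])
c=cam("scene");x0,y0=240,120
cr=cv2.resize(c["image"][y0:y0+150,x0:x0+200],None,fx=4,fy=4,interpolation=cv2.INTER_CUBIC); cv2.imwrite(f"pics/scene2.png",cr[:,:,::-1])
E
```

```text
time: 4.95
ee_pos: [0.5381, 0.0744, 0.131]
tool_rot: [0.348, 3.115, 0.0]
contact_force: [2.0, -2.3, 6.1]
gripper_width: 0.0001
[ 1.95716301 -2.33219526  6.06645299] [-0.42504727 -0.49041821 -0.03376804]
```

View pics/scene2.png

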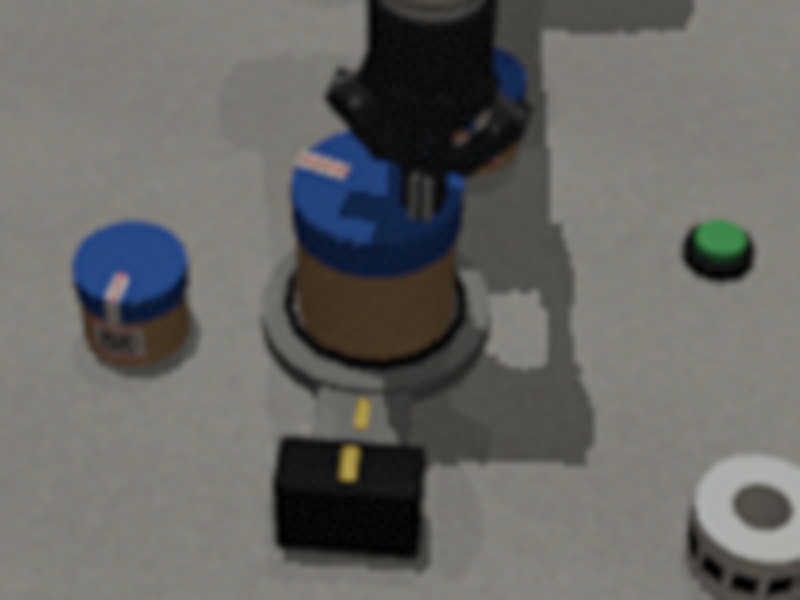

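```bash
python3 -m handwheel '[[0,0,0,0,0,-0.6,-1],[0,0,0,-1.3,1.0,-0.2,-1],[0,0,0,-1.3,1.0,0,-1],[0,0,0,-1.4,1.0,0,-1]]'
```

```text
time: 5.4
ee_pos: [0.5348, 0.0771, 0.1308]
tool_rot: [0.348, 3.114, -0.0]
contact_force: [4.0, -4.2, 9.1]
gripper_width: -0.0
```

```bash
python3 -m handwheel '[[0,0,0,-1.5,0.9,0,-1],[0,0,0,-1.5,0.8,0,-1],[0,0,0,-1.6,0.8,0,-1],[0,0,0,-1.6,0.7,0,-1],[0,0,0,-1.6,0.6,0,-1]]'; python3 - <<'E'
from h import *
s=sense();print(s["contact_force"],s["torque"])
c=cam("scene");x0,y0=240,120
cr=cv2.resize(c["image"][y0:y0+150,x0:x0+200],None,fx=4,fy=4,interpolation=cv2.INTER_CUBIC); cv2.imwrite(f"pics/scene3.png",cr[:,:,::-1])
E
```

```text
time: 5.9
ee_pos: [0.5273, 0.0813, 0.1308]
tool_rot: [0.348, 3.113, 0.001]
contact_force: [4.1, -2.4, 7.4]
gripper_width: -0.0003
[ 4.08098097 -2.42129414  7.44254715] [-0.48623743 -0.66912386  0.00195169]
```

View pics/scene3.png

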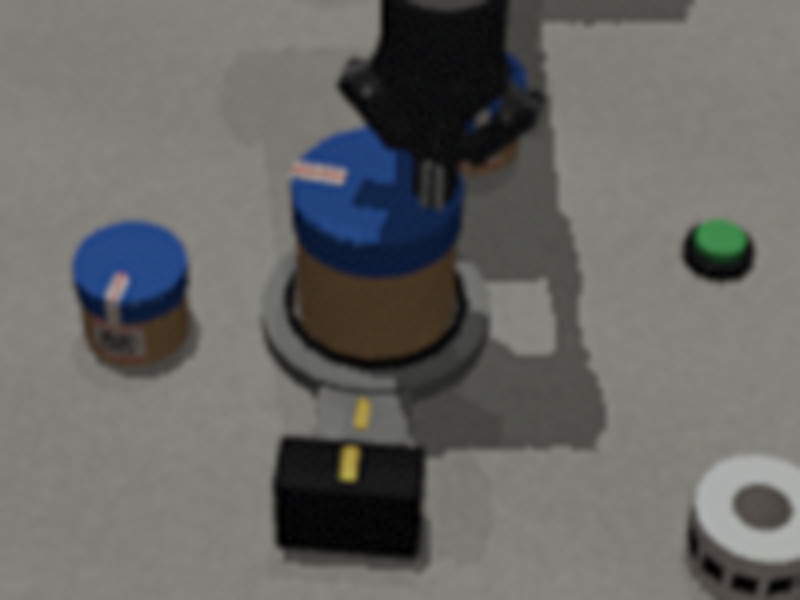

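```bash
cat > tape.py <<'E'
from h import *
def go(show=None,z=.1315,ctr=(.5115,.044)):
    c=cam("scene"); s=sense(); f=s["contact_force"]
    H=hsv(c); hh,ss,v=[H[...,i].astype(int) for i in range(3)]
    uv=proj(c,[ctr[0],ctr[1],z]); yy,xx=np.mgrid[:400,:640]
    # lid-top ellipse mask
    poly=np.array([proj(c,[ctr[0]+.056*np.cos(a),ctr[1]+.056*np.sin(a),z]) for a in np.linspace(0,6.28,60)])
    m=np.zeros((400,640),np.uint8); cv2.fillConvexPoly(m,poly.round().astype(np.int32),1)
    r,g,b=[c["image"][...,i].astype(int) for i in range(3)]
    t=(m>0)&(r>g+0)&(r>b-20)&(r>90)
    for bl in blobs(t,5):
        vs,us=np.nonzero(bl[2]); X=np.array([onz(c,u,w,z)[:2] for u,w in zip(us,vs)]); d=X.mean(0)-ctr
        w=np.linalg.eigh(np.cov(X.T))[1][:,1]; w=w*np.sign(w@d)
        print("tape",bl[0],bl[1][4],"r %.1f ang %.1f axisang %.1f"%(1000*np.hypot(*d),np.degrees(np.arctan2(d[1],d[0])),np.degrees(np.arctan2(w[1],w[0]))))
    p=s["ee_pos"][:2]-ctr; q=np.hypot(*p); print("finger ang %.1f r %.1f z %.2f N %.1f tang %.1f rad %.1f"%(np.degrees(np.arctan2(p[1],p[0])),q*1000,s["ee_pos"][2]*1000,f[2],(-p[1]*f[0]+p[0]*f[1])/q,(p@f[:2])/q))
    if show:
        x0,y0=240,120
        cr=cv2.resize(c["image"][y0:y0+150,x0:x0+200],None,fx=4,fy=4,interpolation=cv2.INTER_CUBIC); cv2.imwrite(f"pics/{show}.png",cr[:,:,::-1])
import sys; go(sys.argv[1] if len(sys.argv)>1 else None)
E
python3 -m handwheel '[[0,0,0,0,0,-0.3,-1],[0,0,0,-2,0.6,0,-1],[0,0,0,-2,0.6,0,-1],[0,0,0,-2,0.5,0,-1],[0,0,0,-2,0.4,0,-1]]'; python3 tape.py
```

```text
time: 6.45
ee_pos: [0.5197, 0.0836, 0.1308]
tool_rot: [0.348, 3.112, 0.002]
contact_force: [4.1, -2.2, 7.3]
gripper_width: 0.0001
tape [318.51 163.96] 49 r 40.0 ang -89.9 axisang -94.0
finger ang 79.0 r 40.5 z 130.72 N 8.6 tang -4.1 rad -1.0
```

```bash
python3 -m handwheel '[[0,0,0,-2,0.2,-0.2,-1],[0,0,0,-2,0.1,0,-1],[0,0,0,-2,0.1,0,-1],[0,0,0,-2,0,0,-1],[0,0,0,-2,0,0,-1]]'; python3 tape.py;python3 -m handwheel '[[0,0,0,-2,-0.1,0,-1],[0,0,0,-2,-0.2,0,-1],[0,0,0,-2,-0.3,0,-1],[0,0,0,-2,-0.4,0,-1],[0,0,0,-2,-0.4,0,-1]]'; python3 tape.py
```

```text
time: 7.0
ee_pos: [0.5099, 0.0844, 0.1308]
tool_rot: [0.348, 3.112, 0.003]
contact_force: [4.7, -0.4, 8.5]
gripper_width: -0.0
tape [332. 150.] 7 r 57.0 ang -171.5 axisang -86.5
tape [318.5 165.5] 56 r 40.0 ang -81.5 axisang -86.6
finger ang 92.8 r 40.4 z 130.71 N 7.7 tang -3.9 rad -1.4
time: 7.55
ee_pos: [0.4999, 0.0832, 0.1308]
tool_rot: [0.348, 3.112, 0.004]
contact_force: [4.7, 0.4, 7.6]
gripper_width: 0.0001
tape [333. 150.] 9 r 56.8 ang -174.2 axisang -86.5
tape [318.74 167.13] 53 r 40.4 ang -72.8 axisang -74.3
finger ang 107.0 r 40.9 z 130.68 N 8.4 tang -3.8 rad -1.8
```

```bash
python3 -m handwheel '[[0,0,0,-1,-0.4,-0.3,-1],[0,0,0,-2,-0.7,0,-1],[0,0,0,-2,-0.8,0,-1],[0,0,0,-1.9,-0.9,0,-1],[0,0,0,-1.9,-1,0,-1]]'; python3 tape.py;python3 -m handwheel '[[0,0,0,-1.9,-1.1,0,-1],[0,0,0,-1.8,-1.2,0,-1],[0,0,0,-1.7,-1.3,0,-1],[0,0,0,-1.6,-1.4,0,-1],[0,0,0,-1.5,-1.4,0,-1]]'; python3 tape.py scene4
```

```text
time: 8.1
ee_pos: [0.4912, 0.0798, 0.1306]
tool_rot: [0.348, 3.112, 0.005]
contact_force: [4.0, 1.7, 8.9]
gripper_width: 0.0004
tape [333. 150.] 9 r 56.8 ang -174.2 axisang -86.5
tape [319.59 168.59] 49 r 39.9 ang -64.4 axisang -65.9
finger ang 120.2 r 41.2 z 130.56 N 9.9 tang -4.0 rad -1.9
time: 8.65
ee_pos: [0.4824, 0.0736, 0.1306]
tool_rot: [0.349, 3.112, 0.006]
contact_force: [3.1, 2.8, 8.8]
gripper_width: 0.0002
tape [333.4 150.1] 10 r 56.4 ang -175.2 axisang -90.8
tape [320.26 170.23] 43 r 41.0 ang -55.6 axisang -57.5
finger ang 134.9 r 41.6 z 130.51 N 10.7 tang -2.8 rad -0.8
```

View pics/scene4.png

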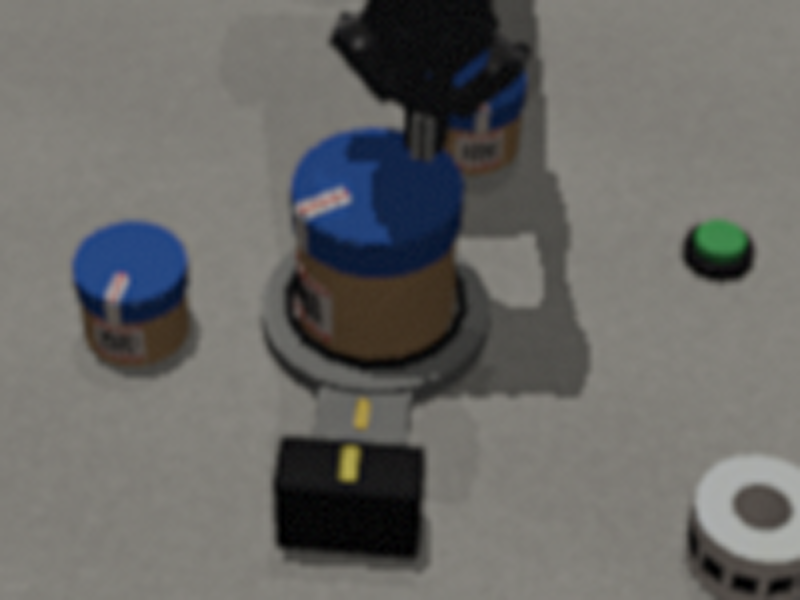

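```bash
python3 -m handwheel '[[0,0,0,-1.2,-1.6,0,-1],[0,0,0,-1.2,-1.6,0,-1],[0,0,0,-1.1,-1.7,0,-1],[0,0,0,-1,-1.8,0,-1],[0,0,0,-0.9,-1.8,0,-1]]'; python3 tape.py;python3 -m handwheel '[[0,0,0,-0.8,-1.9,0,-1],[0,0,0,-0.6,-2,0,-1],[0,0,0,-0.5,-2,0,-1],[0,0,0,-0.4,-2,0,-1],[0,0,0,-0.3,-2,0,-1]]'; python3 tape.py
```

```text
time: 9.2
ee_pos: [0.4765, 0.0655, 0.1305]
tool_rot: [0.349, 3.114, 0.006]
contact_force: [2.5, 3.7, 10.8]
gripper_width: 0.0003
tape [333.5  150.25] 12 r 55.8 ang -175.5 axisang -92.3
tape [322.19 171.47] 47 r 39.7 ang -46.3 axisang -48.3
finger ang 149.0 r 41.1 z 130.41 N 10.4 tang -2.5 rad -0.2
time: 9.75
ee_pos: [0.4731, 0.0558, 0.1303]
tool_rot: [0.349, 3.116, 0.006]
contact_force: [0.9, 5.0, 12.1]
gripper_width: -0.0003
tape [326.18 151.47] 17 r 54.8 ang -154.8 axisang 119.2
tape [323.64 173.03] 36 r 41.1 ang -36.9 axisang -39.2
finger ang 163.4 r 40.1 z 130.27 N 11.7 tang -4.2 rad 1.2
```

```bash
python3 -m handwheel '[[0,0,0,-0.4,-2,0.2,-1],[0,0,0,-0.3,-2,0,-1],[0,0,0,-0.2,-2,0,-1],[0,0,0,-0.1,-2,0,-1],[0,0,0,0,-2,0,-1]]'; python3 tape.py;python3 -m handwheel '[[0,0,0,0.1,-2,0,-1],[0,0,0,0.2,-2,0,-1],[0,0,0,0.3,-2,0,-1],[0,0,0,0.4,-2,0,-1],[0,0,0,0.5,-2,0,-1]]'; python3 tape.py
```

```text
time: 10.3
ee_pos: [0.4719, 0.0457, 0.1303]
tool_rot: [0.35, 3.116, 0.006]
contact_force: [-0.3, 5.9, 11.6]
gripper_width: -0.0002
tape [324.55 151.82] 11 r 55.3 ang -150.1 axisang 124.6
tape [325.78 174.33] 36 r 41.8 ang -27.1 axisang -27.9
finger ang 178.1 r 39.6 z 130.33 N 11.0 tang -4.8 rad 0.4
time: 10.85
ee_pos: [0.4731, 0.0356, 0.1303]
tool_rot: [0.349, 3.117, 0.006]
contact_force: [-1.1, 5.0, 12.4]
gripper_width: 0.0
tape [322.88 152.5 ] 8 r 55.0 ang -144.7 axisang 130.6
tape [328.35 175.03] 37 r 41.3 ang -17.6 axisang -16.8
finger ang -167.1 r 39.3 z 130.30 N 12.0 tang -3.8 rad 0.3
```

```bash
python3 -m handwheel '[[0,0,0,0.6,-1.9,0.1,-1],[0,0,0,0.7,-1.9,0.1,-1],[0,0,0,0.8,-1.9,0,-1],[0,0,0,0.9,-1.8,0,-1],[0,0,0,0.9,-1.7,0,-1]]'; python3 tape.py;python3 -m handwheel '[[0,0,0,1,-1.7,0,-1],[0,0,0,1.1,-1.7,0,-1]]'; python3 tape.py scene5
```

```text
time: 11.4
ee_pos: [0.4764, 0.0263, 0.1302]
tool_rot: [0.35, 3.118, 0.005]
contact_force: [-2.1, 4.3, 13.4]
gripper_width: -0.0003
tape [331.14 175.78] 37 r 42.0 ang -7.3 axisang -4.9
finger ang -152.7 r 39.3 z 130.27 N 12.6 tang -4.9 rad -0.3
time: 11.65
ee_pos: [0.4784, 0.0229, 0.1302]
tool_rot: [0.35, 3.118, 0.005]
contact_force: [-3.1, 4.1, 13.6]
gripper_width: 0.0001
tape [313.3 160.7] 10 r 55.5 ang -102.0 axisang 169.4
tape [332.1  176.08] 39 r 42.6 ang -3.9 axisang -3.3
finger ang -146.9 r 39.3 z 130.25 N 12.5 tang -4.2 rad 0.8
```

View pics/scene5.png

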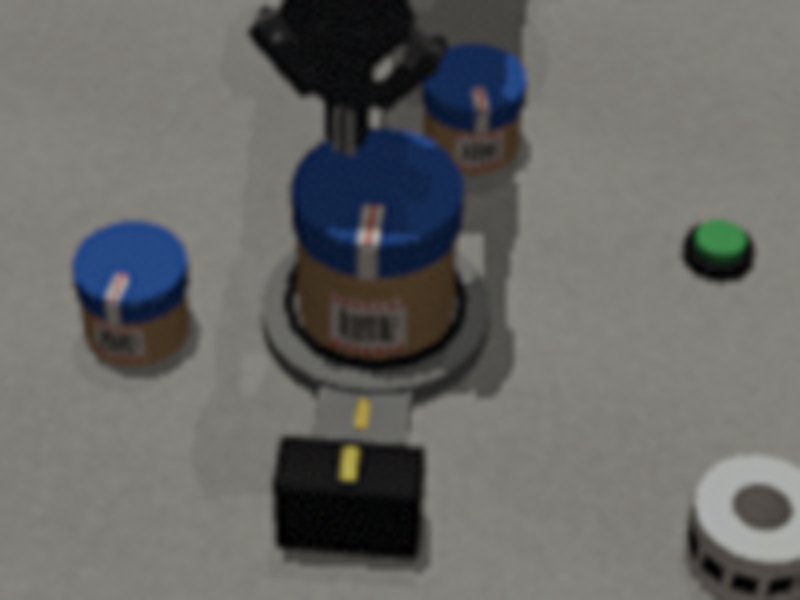

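Scene crop: tape at (371,225), label at (369,323) and stripes at (362,412) and (349,463) are nearly in line. I'll lift off and check.

```bash
python3 -m handwheel '[[0,0,0,0,0,1.5,-1],[0,0,0,0,0,5,-1],[0,0,0,0,0,20,-1],[0,0,0,-15,50,20,-1],[0,0,0,-10,50,20,-1],[0,0,0,-10,50,0,-1],[0,0,0,0,50,0,-1],[0,0,0,0,40,0,-1]]'; python3 tape.py; python3 - <<'E'
from h import *
from scipy.optimize import least_squares
S=cam("scene");T=cam("top")
def tapeaxis(c,box,z):
    r,g,b=[c["image"][...,i].astype(int) for i in range(3)]
    H=hsv(c); m=(r>b-15)&(r>100)&(H[...,1]<170); k=np.zeros_like(m); x0,y0,x1,y1=box; k[y0:y1,x0:x1]=1
    for bl in blobs(m&k,4): print(bl[0],bl[1],onz(c,*bl[0],z))
print("S");tapeaxis(S,(315,150,355,215),.125)
print("T");tapeaxis(T,(300,180,345,225),.125)
for c,n,x0,y0 in((S,"scene",280,130),(T,"top",260,120)):
    cv2.imwrite(f"pics/{n}6.png",cv2.resize(c["image"][y0:y0+120,x0:x0+120],None,fx=5,fy=5,interpolation=cv2.INTER_CUBIC)[:,:,::-1])
for z,name in((.131,"lidtop"),(.125,"l")):
    # expected pixel of tape middle r=.039+... for several station-relative angles
    for a in(-12,-7,-2,3,8):
        d=np.array([np.cos(np.radians(a)),np.sin(np.radians(a))]); P=np.array([.5115,.044])
        print(name,a,"S tape",proj(S,[*(P+.039*d),z]).round(1),"T",proj(T,[*(P+.039*d),z]).round(1),"S label",proj(S,[*(P+.053*d),.052]).round(1))
E
```

```text
time: 12.5
ee_pos: [0.4434, 0.2532, 0.1904]
tool_rot: [0.348, 3.122, 0.001]
contact_force: [0.6, -0.6, 0.7]
gripper_width: 0.0004
tape [333. 150.] 9 r 56.8 ang -174.2 axisang -86.5
tape [332.28 175.61] 36 r 40.9 ang -3.6 axisang -4.2
finger ang 107.6 r 224.7 z 190.54 N -0.7 tang -2.0 rad 3.5
S
[325.8  151.62] [315, 150, 31, 9, 88] [0.45516795 0.01918898 0.125     ]
[332.42 175.73] [330, 171, 6, 10, 45] [0.5460399  0.04154743 0.125     ]
[321.31 211.8 ] [315, 207, 17, 8, 45] [0.66904932 0.0219856  0.125     ]
[351.83 210.83] [350, 209, 5, 4, 6] [0.66156242 0.09318199 0.125     ]
T
[303.65 183.08] [300, 180, 13, 11, 66] [0.55660702 0.09139097 0.125     ]
[322.7  185.14] [321, 180, 6, 12, 43] [0.5548524  0.04273678 0.125     ]
[341.19 184.27] [337, 180, 8, 13, 70] [ 0.56060763 -0.00386686  0.125     ]
[342.72 221.89] [340, 218, 5, 7, 18] [ 0.46465273 -0.01440608  0.125     ]
lidtop -12 S tape [330.1 174.9] T [325.2 186.8] S label [328.5 200.4]
lidtop -7 S tape [331.4 175.1] T [323.9 186.5] S label [330.3 200.7]
lidtop -2 S tape [332.8 175.3] T [322.6 186.3] S label [332.  200.9]
lidtop 3 S tape [334.1 175.3] T [321.2 186.2] S label [333.8 201. ]
lidtop 8 S tape [335.5 175.3] T [319.9 186.2] S label [335.6 200.9]
l -12 S tape [330.1 176.6] T [325.2 187.3] S label [328.5 200.4]
l -7 S tape [331.4 176.8] T [323.9 187. ] S label [330.3 200.7]
l -2 S tape [332.8 177. ] T [322.6 186.8] S label [332.  200.9]
l 3 S tape [334.1 177. ] T [321.3 186.7] S label [333.8 201. ]
l 8 S tape [335.5 177. ] T [319.9 186.8] S label [335.6 200.9]
```

View pics/scene6.png

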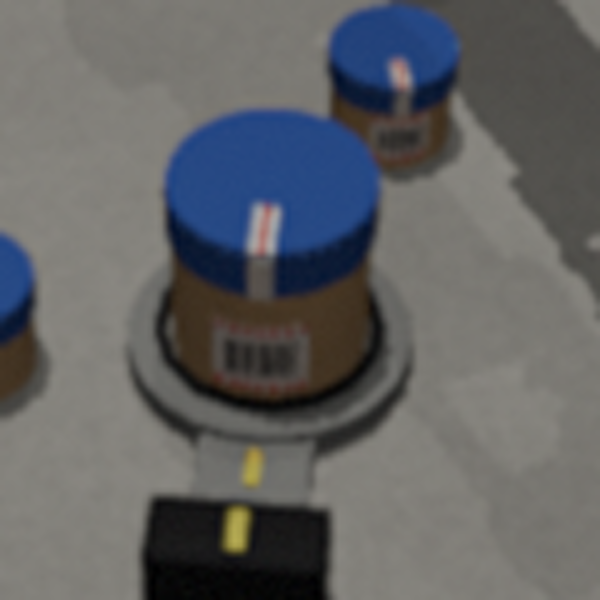

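View pics/top6.png

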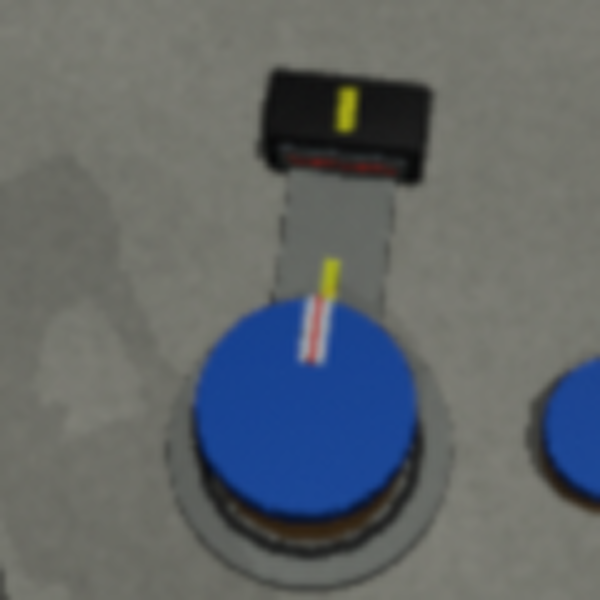

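Lifted pictures: top view tape (322.7,185) and scene tape (332.4,175.7) and label (332.4,200.6) give −1° to −3.5°, against the station's −2°. The label is squarely facing and the tub is upright. Now a refinement of the key position.

```bash
python3 -m handwheel '[[0,0,0,0,0,0,-1],[0,0,0,0,0,0,-1]]'; python3 - <<'E'
from h import *
np.set_printoptions(precision=4,suppress=True)
S=cam("scene");T=cam("top");p=(419.54,179.97);q=(230.92,230.68)
for z in(.015,.02,.025,.03,.04): print(z,onz(S,*p,z)[:2],onz(T,*q,z)[:2])
for z in (.02,.03): print(1000*14/T["f"]*(T["C"][2]-z), 2*1000*np.sqrt(151/np.pi)/T["f"]*(T["C"][2]-z))
for c,n,x0,y0 in((S,"scene",370,120),(T,"top",180,180)):
    cv2.imwrite(f"pics/{n}7.png",cv2.resize(c["image"][y0:y0+100,x0:x0+100],None,fx=5,fy=5,interpolation=cv2.INTER_CUBIC)[:,:,::-1])
print(sense()["ee_pos"])
E
```

```text
time: 12.85
ee_pos: [0.4439, 0.2496, 0.1899]
tool_rot: [-0.351, -3.121, 0.002]
contact_force: [-0.1, 0.1, 0.0]
gripper_width: 0.0004
0.015 [0.4341 0.2823] [0.4356 0.2847]
0.02 [0.4393 0.2813] [0.435  0.2836]
0.025 [0.4444 0.2802] [0.4344 0.2826]
0.03 [0.4496 0.2792] [0.4338 0.2815]
0.04 [0.46  0.277] [0.4325 0.2794]
37.52745296918068 37.167605824844735
37.24460644185118 36.88747148571592
[0.4442 0.2495 0.1902]
```

View pics/scene7.png

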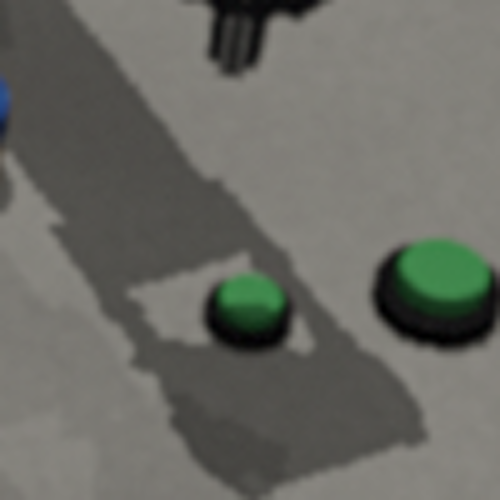

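```bash
python3 -m handwheel '[[0,0,0,-9,32,0,-1],[0,0,0,0,0,-40,-1],[0,0,0,0,0,-40,-1],[0,0,0,0,0,-40,-1],[0,0,0,0,0,-20,-1],[0,0,0,0,0,-5,-1],[0,0,0,0,0,0,-1],[0,0,0,0,0,0,-1]]'; python3 - <<'E'
from h import *
for n,x0,y0 in(("scene",370,120),("top",180,180)):
    c=cam(n)
    cv2.imwrite(f"pics/{n}8.png",cv2.resize(c["image"][y0:y0+100,x0:x0+100],None,fx=5,fy=5,interpolation=cv2.INTER_CUBIC)[:,:,::-1])
E
```

```text
time: 13.75
ee_pos: [0.4365, 0.2832, 0.047]
tool_rot: [0.35, 3.12, 0.002]
contact_force: [0.7, 0.9, -0.1]
gripper_width: 0.0002
```

View pics/scene8.png

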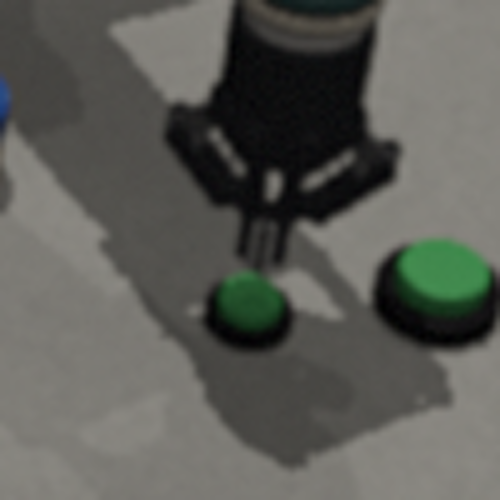

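View pics/top8.png

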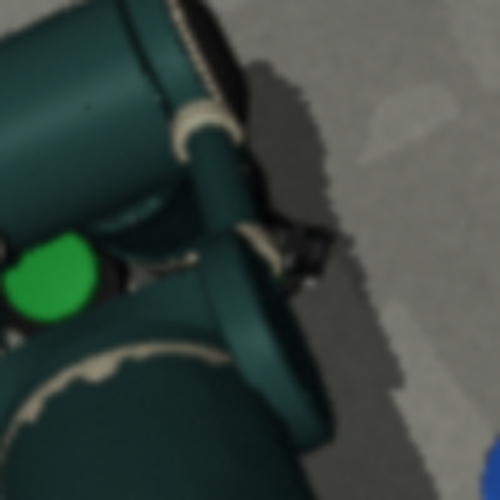

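```bash
python3 - <<'E'
from h import *
S=cam("scene");T=cam("top");e=sense()["ee_pos"];print(e)
o=np.array([370,120])
for z in(.047,.03,.025,.02): print(z,(proj(S,[e[0],e[1],z])-o)*5, (proj(S,[.435,.277,z])-o)*5,(proj(S,[.437,.283,z])-o)*5)
E
```

```text
[0.43635176 0.28351734 0.0470779 ]
0.047 [258.01520871 261.49830311] [245.96950799 259.31739278] [257.16346195 262.26490291]
0.03 [253.80539717 283.57098223] [241.86959755 281.38866329] [252.95980511 284.3378972 ]
0.025 [252.58129084 289.98915704] [240.67743491 287.80649719] [251.73749289 290.7561401 ]
0.02 [251.36349255 296.37425779] [239.49141    294.19128947] [250.52148148 297.14129804]
```

```bash
python3 -m handwheel '[[0,0,0,1,-3,-5,-1],[0,0,0,0,0,-4,-1],[0,0,0,0,0,-2,-1],[0,0,0,0,0,-2,-1],[0,0,0,0,0,0,-1]]'; python3 -m handwheel '[[0,0,0,0,0,-2,-1],[0,0,0,0,0,0,-1]]'
```

```text
time: 14.45
ee_pos: [0.4357, 0.2797, 0.0319]
tool_rot: [-0.349, -3.121, 0.001]
contact_force: [-0.6, -0.1, -0.6]
gripper_width: 0.0003
time: 14.65
ee_pos: [0.436, 0.2799, 0.0302]
tool_rot: [-0.349, -3.122, 0.0]
contact_force: [-0.5, -0.1, -0.1]
gripper_width: 0.0004
```

```bash
python3 -m handwheel '[[0,0,0,0,0,-2,-1],[0,0,0,0,0,0,-1]]'; python3 -m handwheel '[[0,0,0,0,0,-2,-1],[0,0,0,0,0,0,-1]]'; python3 -m handwheel '[[0,0,0,0,0,-2,-1],[0,0,0,0,0,0,-1]]'
```

```text
time: 14.85
ee_pos: [0.436, 0.2799, 0.0282]
tool_rot: [-0.349, -3.122, 0.0]
contact_force: [-0.1, 0.1, -0.2]
gripper_width: 0.0001
time: 15.05
ee_pos: [0.4359, 0.2798, 0.0262]
tool_rot: [-0.349, -3.122, 0.0]
contact_force: [-0.2, 0.1, -0.5]
gripper_width: -0.0001
time: 15.25
ee_pos: [0.4359, 0.2798, 0.0241]
tool_rot: [-0.349, -3.122, 0.0]
contact_force: [-0.5, 0.0, -0.1]
gripper_width: -0.0
```

```bash
python3 -m handwheel '[[0,0,0,0,0,-2,-1],[0,0,0,0,0,0,-1]]'; python3 -m handwheel '[[0,0,0,0,0,-2,-1],[0,0,0,0,0,0,-1]]'; python3 tape.py scene9; python3 - <<'E'
from h import *
c=cam("scene")
cv2.imwrite("pics/k9.png",cv2.resize(c["image"][120:220,370:470],None,fx=5,fy=5,interpolation=cv2.INTER_CUBIC)[:,:,::-1])
E
```

```text
time: 15.45
ee_pos: [0.4359, 0.2798, 0.0221]
tool_rot: [-0.349, -3.122, 0.0]
contact_force: [0.4, 1.0, -0.5]
gripper_width: 0.0003
time: 15.65
ee_pos: [0.4361, 0.2799, 0.0204]
tool_rot: [0.349, 3.122, 0.0]
contact_force: [-0.3, 0.6, 2.3]
gripper_width: -0.0001
tape [333. 150.] 9 r 56.8 ang -174.2 axisang -86.5
tape [332.28 175.61] 36 r 40.9 ang -3.6 axisang -4.2
finger ang 107.7 r 247.7 z 20.54 N 1.9 tang 0.3 rad -0.4
```

View pics/k9.png

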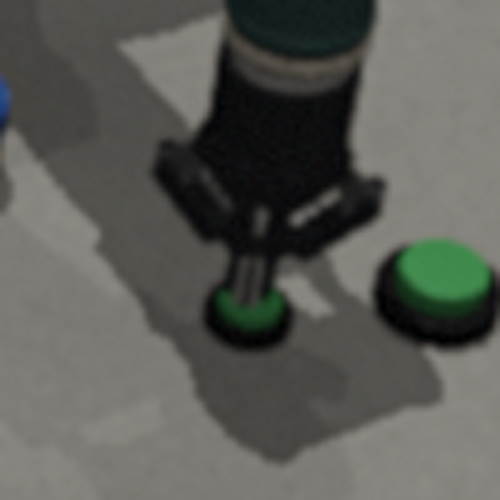

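Contact is made, with the fingertip at (250,300) centred on the key. Pressing now.

```bash
python3 -m handwheel '[[0,0,0,0,0,-1.5,-1],[0,0,0,0,0,-1.5,-1],[0,0,0,0,0,-1,-1],[0,0,0,0,0,0,-1]]'; python3 -m handwheel '[[0,0,0,0,0,-1,-1],[0,0,0,0,0,-1,-1],[0,0,0,0,0,0,-1]]'
```

```text
time: 16.15
ee_pos: [0.4362, 0.28, 0.0165]
tool_rot: [0.349, 3.122, 0.0]
contact_force: [-0.6, -1.2, 4.2]
gripper_width: 0.0003
time: 16.45
ee_pos: [0.4363, 0.28, 0.0159]
tool_rot: [-0.349, -3.122, 0.0]
contact_force: [-5.6, -3.7, 14.4]
gripper_width: 0.0004
```

```bash
python3 -m handwheel '[[0,0,0,0,0,-0.3,-1],[0,0,0,0,0,0,-1],[0,0,0,0,0,5,-1],[0,0,0,0,0,8,-1],[0,0,0,0,0,25,-1],[0,0,0,0,0,40,-1],[0,0,0,0,0,40,-1],[0,0,0,0,0,40,-1]]';  python3 -m handwheel '[[0,0,0,-20,45,0,-1],[0,0,0,-20,45,0,-1],[0,0,0,-20,45,0,-1],[0,0,0,-20,45,0,-1],[0,0,0,0,0,0,-1],[0,0,0,0,0,0,-1]]'; python3 tape.py; python3 - <<'E'
from h import *
for n,x0,y0 in(("scene",280,110),("top",180,120)):
    c=cam(n)
    cv2.imwrite(f"pics/{n}10.png",cv2.resize(c["image"][y0:y0+150,x0:x0+200],None,fx=4,fy=4,interpolation=cv2.INTER_CUBIC)[:,:,::-1])
    H=hsv(c);h,s,v=[H[...,i].astype(int) for i in range(3)]
    for b in blobs((h>45)&(h<80)&(s>120)&(v>50)): print(n,b[0],b[1])
E
```

```text
time: 17.25
ee_pos: [0.4356, 0.2796, 0.1731]
tool_rot: [-0.349, -3.122, 0.001]
contact_force: [1.2, 0.5, 0.5]
gripper_width: -0.0002
time: 17.85
ee_pos: [0.3552, 0.4604, 0.1715]
tool_rot: [-0.345, -3.122, 0.002]
contact_force: [-0.6, 0.1, 0.0]
gripper_width: 0.0001
tape [333. 150.] 9 r 56.8 ang -174.2 axisang -86.5
tape [332.28 175.61] 36 r 40.9 ang -3.6 axisang -4.2
finger ang 110.6 r 443.7 z 171.47 N -0.6 tang -0.4 rad 0.4
scene [458.   174.66] [449, 168, 19, 14, 197]
scene [419.54 179.97] [413, 176, 14, 9, 93]
top [189.84 234.18] [180, 225, 20, 19, 285]
top [230.93 230.68] [224, 224, 14, 14, 149]
```

View pics/scene10.png

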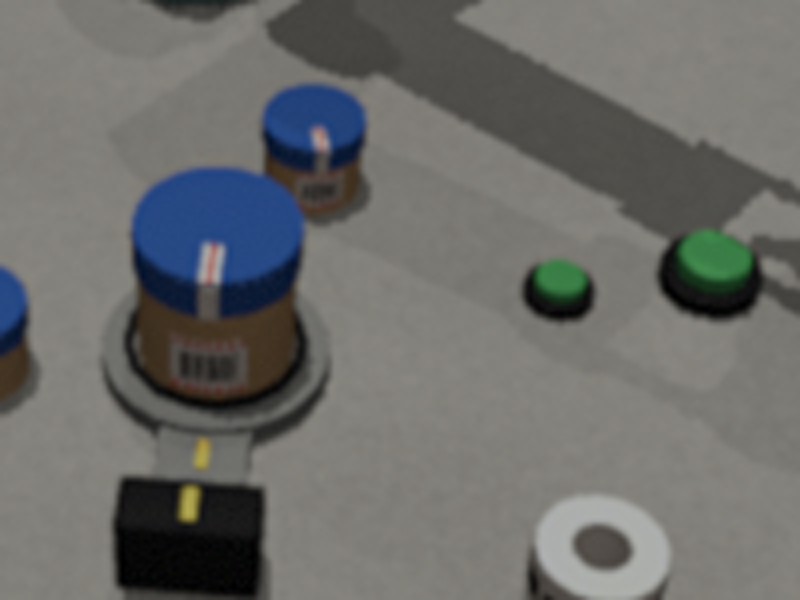

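View pics/top10.png

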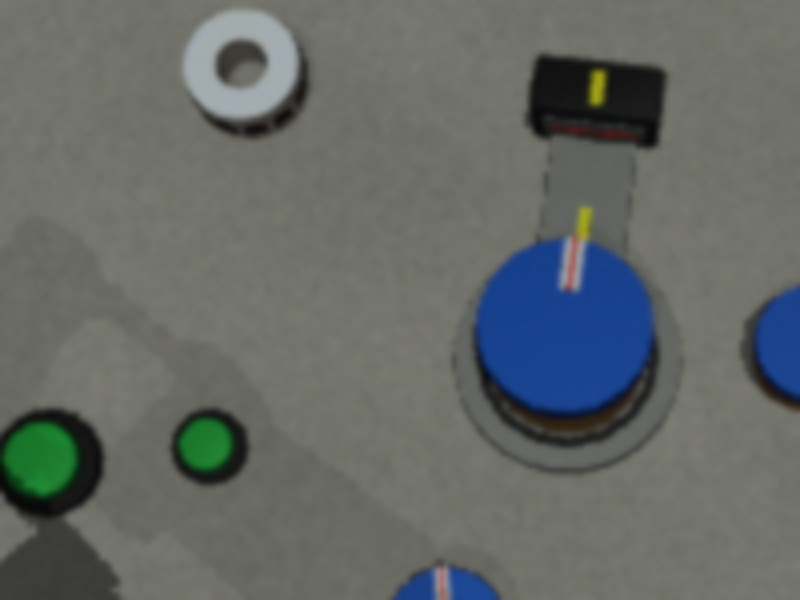

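Last pictures: the tape, label (208,362 in the scene crop) and yellow stripes are in line. The key blob is back at its original pixels (419.5,180.0), so it is up, and the arm is clear of everything. Handing in.

```bash
python3 -c "
from cell import sign_off
print(sign_off())"
```

```text
the job is handed in; nothing more can be done
None
```

The tub's label now faces the scanner and the scan key was pressed fully and came up again. I handed the job in at about 18 s; `sign_off` gave no verdict.

**Turning the tub:** With the gripper shut, I pressed the lid at about 40 mm from the axis. The readings at the steps were mostly 7 to 13 N, peaking at 13.6 N, which is above the 8 to 11 N band but under 20 N. I carried the finger round an arc of about 180°, and with slip the tub turned about 105°. I then lifted off and checked that it stood still.

**Label angle:** After lift-off, the tape and label in both camera views gave -1° to -4°, against a station direction of about -2°. This is well inside the 10° limit. The scene reading was the same after the key press.

**Scan key:** I pressed the smaller green key about 6 mm to its stop, where the force reached about 14 N. Afterwards it showed at exactly its starting pixels, so it is up.

**Bystanders and arm:** The arm never went near the rolls or the carton. I did not measure their positions again. The arm is parked clear of everything.

**What disagreed:**
- **Lid height:** the cameras gave 125 mm, but I felt the lid at about 131 mm.
- **Key height:** the cameras gave about 17 mm, but I felt the key at about 21 mm.
- **Finger position:** a picture above the key showed the finger about 3 mm off in y, so I corrected it before pressing.

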